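Pop the coin tray of the blue collection box with the release pin

ROBOT

A 6-joint arm with a two-finger parallel gripper is mounted at the origin on a cart in front of the work surface, level with it; the furniture and walls round the work are solid. World frame = base frame: x ahead of the robot, y to its left, z up, the work surface at z = 0. Lengths are in m, angles in rad, forces in N, time in s.
With the tool pointing down it reaches from about 0.4 to 0.825 m from the base axis. Payload 7 kg.
Tool frame: the origin (TCP) lies at the very end of the fingers, on their centre line; the grasp point (between the pads) lies 19 mm behind it; z points along the fingers, y is the direction in which the jaws open and shut (so a half turn about z gives the same grasp; the last joint's range is limited). The gripper opens to 88 mm and grips with 3 to 60 N. Pads are 19 mm wide; open, the fingers measure 130 mm over their backs; the gripper's body (78 mm by 193 mm) begins 47 mm behind the grasp point.
Start: joints at [1.603, 0.359, 0.012, 0, -1.224, -0.288], TCP at [0.171, 0.653, 0.227] pointing down, gripper open.
Joint ranges: [-3.07, 3.07], [-1.43, 2.12], [-1.02, 1.25], [-3.03, 1.67], [-3.05, -0], [-3.03, 3.03]. Speed limits (rad/s): [2.39, 2.39, 3.01, 3.14, 3.14, 3.14].

INTERFACE

Orientations are given as [roll, pitch, yaw] about the fixed x, y, z axes, in that order (R = Rz(yaw) Ry(pitch) Rx(roll)).
In Python, from station import arm gives the robot as it stands.
- The arm moves only by the shell command python3 -m inch 'ROWS' [FORCE]. ROWS is text: rows parted by semicolons, each of 7 numbers parted by spaces: the closure, from 0 (fully open) to 1 (shut), then the shift along the tool's x, y, z each as a share of 300 mm, from -1 to 1, then the turn, a rotation vector about the tool's x, y, z each as a share of 60 degrees, from -1 to 1. In form: grip tx ty tz rx ry rz; .... A call has 1 to 12 rows; each row is the pose to reach, as a shift and turn from the pose commanded when the call began, along the tool's axes at that moment; what a row does not reach only later rows make up. A row lasts 1/10 s, in which the tool goes at most 50 mm and 8.59 degrees, less where a joint would pass 70% of its speed; a pose out of reach is approached as far as the arm can. A call with a number of a shift or a turn outside -1 to 1 is refused whole. A call with a gripper value outside its range is refused whole. The fingers move at their own pace and stop on an object; FORCE is the grip in N (left out, the last holds). Time passes only in rows, so rows that repeat a pose let the fingers close. It gives the time, the measured TCP pose, the force and the opening at its end, in the units of the state.
- arm.get_state(): the state, without advancing time (a new reading comes with each control period).
- arm.grab_frame(name): name is "scene" or "top"; returns a dict with "img" (420x560x3 uint8, red, green, blue), "range_z" (420x560 float32, m along the optical axis (not along the pixel's ray), 0 where there is no reading), "fx", "fy", "cx", "cy" (pixels), "dist" ([k1, k2, p1, p2, k3] as OpenCV has them; the pictures are not rectified), "extrinsics" (4x4, takes a point from world to camera coordinates). Camera axes: x right, y up, looking along -z (the intrinsics and any distortion apply to the point x, -y, -z); pixel columns grow to the right and rows downward; lengths in m; the calibration is good to about 2 mm. A picture is of the moment at which its call begins.
- arm.job_done(): hands the job in, once; it reports no verdict.
The state is a dict: "t": time; "q": joint angles; "qd": joint speeds; "joint_efforts": joint torques, N m; "eef_pos": TCP position; "ee_rot": TCP orientation; "force": force on the tool from outside, world axes, zero at the start; "moment": the same for the moment, N m; "width": finger opening in m.
Only numpy, scipy, OpenCV 4.12 (cv2) and the standard library are available. Lean on these libraries where they do the work, as an engineer would, in place of code of your own. Each camera call takes 0.05 s, during which the arm holds its last target.

TASK

Take the orange-handled release pin out of its wooden stand and push it straight down through the small round hole in the top of the blue coin box, until the hidden latch lets go and the coin tray springs out. Then pull the pin out and put it back upright in its stand, down to its collar, and let go. Leave the green coin box shut.

Things in the scene. Friction and masses are not known exactly. Their poses are not given: they have to be found in the camera images.
- pin_grip (a point): Loose release pin (50-85 g), upright in its stand: round orange handle, 18 mm across, from 4 to 61 mm above the underside of a flat steel collar (38 mm across, 4 mm thick) that rests on the stand's top; below the collar a steel rod 6 mm thick, 50 mm long. This point is on the axis in the handle, 32 mm above the collar's underside, 82 mm above the rod's tip; z axis up along the pin.
- stand_hole (a point): Centre of the hole's mouth in the fixed wooden pin stand (64 mm square block on a 74 mm square foot), level with the block's top, 60 mm above the counter. The hole is vertical, about 21 mm across and 55 mm deep: the pin's rod hangs loosely in it, its collar resting on the top.
- blue_box_hole (a point): Centre of the round, brass-ringed hole (21 mm across) in the top of the fixed blue box, level with the top, 90 mm above the counter; x to the box's back. Box 110 (x) by 96 mm; hole 25 mm behind its centre. The slot in front is for coins. Latch pad 26 mm below the top: pressed down 10 mm (tip 36 mm deep, 2-4 N) it frees the tray; it yields on until the pin's collar meets the top (50 mm).
- blue_box_tray (a joint): Sprung coin tray in the lower front of the blue box, steel front with a black lip. 0 = shut and latched; when the latch is tripped it slides out by itself, towards the box's front (-x), within about half a second to 0.05 m, and stays out.
- green_box_tray (a joint): Coin tray of the green coin box, which is the same as the blue one but for its colour, and stands nearby. 0 = shut, and it must stay shut.

How it is judged:
On the way:
1. the blue box's tray springs out while the pin's rod is in the box's round hole (horizontal distance between pin_grip and blue_box_hole below 0.02 m and z of pin_grip in the frame of blue_box_hole below 0.07 m and value of joint blue_box_tray above 0.02 m).
At the end, for the whole second after the job is handed in: The blue box's tray is out by more than 35 mm, the green one's is shut (under 10 mm), and the pin stands released in its stand: its handle within 15 mm of the hole's axis, its collar on the stand's top within 10 mm, and upright within 10 degrees (value of joint blue_box_tray above 0.035 m and value of joint green_box_tray below 0.01 m and horizontal distance between pin_grip and stand_hole below 0.015 m and z of pin_grip in the frame of stand_hole between 0.022 and 0.042 m and angle between pin_grip's own z axis and vertical below 0.18 rad); the robot touches nothing.
It fails at once if the green box's tray is opened (value of joint green_box_tray above 0.01 m).
It also fails if it takes over 54 s, if anything falls off the work surface, if the arm or the gripper's body presses on something with over 40 N, if the wrist force passes 120 N, or if a joint passes its speed limit or range.

## Working session

There is one attempt and no reset: what is moved stays moved. The work goes in short steps, Python scripts to look and compute and a shell command to move; the robot and the scene stay as the last step left them, time stands still between calls to the robot, and variables do not carry over. Pictures are saved under pics/ and viewed, and the job is handed in when it is done.

```bash
ls; mkdir -p pics; python3 - <<'E'
from station import arm
import cv2,pickle
print(arm.get_state())
for n in("scene","top"):
    f=arm.grab_frame(n); pickle.dump(f,open(f"pics/{n}0.pkl","wb"))
    cv2.imwrite(f"pics/{n}0.png",f["img"][:,:,::-1])
    print(n,f["fx"],f["fy"],f["cx"],f["cy"],f["dist"],f["extrinsics"])
E
```

```text
pics
{'t': 0.0, 'q': array([ 1.60308701e+00,  3.59376198e-01,  1.10305548e-02, -3.72019387e-04,
       -1.22410233e+00, -2.88087240e-01]), 'qd': array([-1.01751136e-03, -3.15889016e-04,  3.65898699e-04, -4.41410731e-06,
        8.85259148e-04, -1.53185650e-03]), 'joint_efforts': array([-7.98453984e-04, -5.82710838e+01,  2.93055135e+01,  6.99728161e+00,
        6.98360396e-03, -1.62211750e-04]), 'eef_pos': array([0.17068957, 0.65253465, 0.22561335]), 'ee_rot': array([ 3.13990970e+00, -1.34004410e-04, -2.55923138e-01]), 'force': array([-0.30594047, -0.3046549 ,  0.3214956 ]), 'moment': array([0.01595241, 0.02098387, 0.06293145]), 'width': 0.08732924320669111}
scene 437.5290373564978 437.5290373564978 273.72311381870514 207.2014417678815 [-0.11673856  0.          0.          0.          0.        ] [[-0.82422712 -0.56611541 -0.01276731  0.50349568]
 [ 0.44891833 -0.66700602  0.59462198 -0.18789232]
 [-0.34514054  0.48437208  0.80390403 -0.78765189]
 [ 0.          0.          0.          1.        ]]
top 418.44797614612946 418.44797614612946 270.88198397573194 209.85344631669471 [-0.12043799  0.          0.          0.          0.        ] [[ 1.24885963e-01 -9.92171034e-01 -3.67217374e-04  6.98747453e-02]
 [ 9.71704211e-01  1.22234971e-01  2.02112689e-01 -5.66012881e-01]
 [-2.00485468e-01 -2.55978645e-02  9.79362204e-01 -8.08400903e-01]
 [ 0.00000000e+00  0.00000000e+00  0.00000000e+00  1.00000000e+00]]
```

View pics/scene0.png

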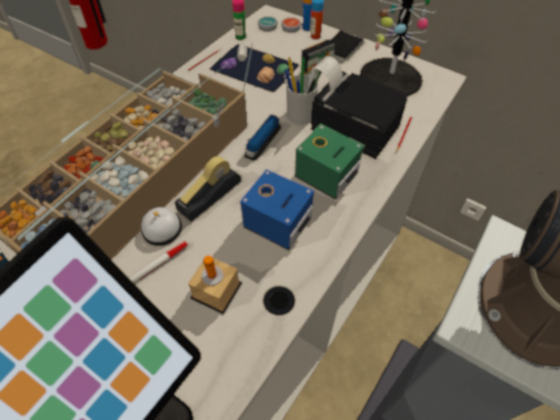

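View pics/top0.png

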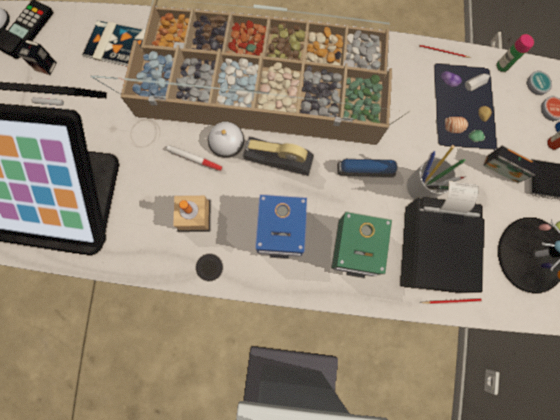

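The scene view shows the pin at about (210,265) in its stand, the blue box hole at (266,190) and the green box at (328,158). In the top view the pin is at about (187,210), the blue hole at (283,211) and the green hole at (367,230). Next I measure them.

```bash
cat > h.py <<'E'
import numpy as np,cv2,pickle
def load(p): return pickle.load(open(p,'rb'))
def cloud(f):
    H,W=f["range_z"].shape
    K=np.array([[f["fx"],0,f["cx"]],[0,f["fy"],f["cy"]],[0,0,1]])
    u,v=np.meshgrid(np.arange(W),np.arange(H))
    n=cv2.undistortPoints(np.stack([u,v],-1).reshape(-1,1,2).astype(float),K,np.array(f["dist"])).reshape(H,W,2)
    d=f["range_z"]
    c=np.stack([n[...,0]*d,-n[...,1]*d,-d],-1)
    E=f["extrinsics"]
    return (c-E[:3,3])@E[:3,:3], n
def onplane(f,uv,z):
    K=np.array([[f["fx"],0,f["cx"]],[0,f["fy"],f["cy"]],[0,0,1]])
    n=cv2.undistortPoints(np.array(uv,float).reshape(-1,1,2),K,np.array(f["dist"])).reshape(-1,2)
    E=f["extrinsics"];R=E[:3,:3];C=-R.T@E[:3,3]
    r=np.c_[n[:,0],-n[:,1],-np.ones(len(n))]@R
    return C+r*((z-C[2])/r[:,2])[:,None]
E
python3 - <<'E'
from h import *
np.set_printoptions(precision=4,suppress=True)
for n in("scene","top"):
    f=load(f"pics/{n}0.pkl");P,_=cloud(f);hsv=cv2.cvtColor(f["img"],cv2.COLOR_RGB2HSV)
    E=f["extrinsics"];print(n,"cam",-E[:3,:3].T@E[:3,3])
    h,s,v=[hsv[...,i] for i in range(3)]
    ok=f["range_z"]>0
    x0=P[...,0];y0=P[...,1];z=P[...,2]
    for nm,m in [("orange",(h<12)&(s>180)&(v>120)&(z>.06)&(z<.14)&(x0<.62)),("blue",(h>105)&(h<120)&(s>130)&(abs(z-.09)<.006)),("green",(h>65)&(h<90)&(s>90)&(abs(z-.09)<.006)),("wood",(abs(z-.06)<.006)&(h>10)&(h<25)&(s>80))]:
        m=m&ok
        k,l,st,c=cv2.connectedComponentsWithStats(m.astype(np.uint8))
        if k<2: print(nm,"none");continue
        i=1+np.argmax(st[1:,4]);q=P[l==i];print(nm,st[i],c[i],"med",np.median(q,0),"min",q.min(0),"max",q.max(0))
        if nm in("blue","green","wood"):
            r=cv2.minAreaRect((q[:,:2]*1000).astype(np.float32));print("   rect",r)
    for nm,b in (("crop1",1),):
        pass
f=load("pics/top0.pkl");cv2.imwrite("pics/topc.png",cv2.resize(f["img"][170:290,150:410,::-1],None,fx=3,fy=3,interpolation=cv2.INTER_CUBIC))
f=load("pics/scene0.pkl");cv2.imwrite("pics/scec.png",cv2.resize(f["img"][120:320,180:380,::-1],None,fx=3,fy=3,interpolation=cv2.INTER_CUBIC))
E
```

```text
scene cam [0.2275 0.5412 0.7513]
orange [208 275   1   1   1] [208. 275.] med [0.5289 0.3188 0.0766] min [0.5289 0.3188 0.0766] max [0.5289 0.3188 0.0766]
blue [ 242  173   71   55 1846] [277.9177 199.1674] med [0.5144 0.1242 0.0904] min [0.4644 0.0691 0.084 ] max [0.5749 0.1686 0.0949]
   rect ((520.1766967773438, 118.77772521972656), (108.31835174560547, 96.81583404541016), 2.8533549308776855)
green [ 297  126   66   49 1533] [330.8239 149.9622] med [ 0.4949 -0.0433  0.0907] min [ 0.4459 -0.1025  0.084 ] max [0.5569 0.0008 0.095 ]
   rect ((502.6963806152344, -51.02524948120117), (100.40773010253906, 110.75479888916016), 87.3724594116211)
wood [188 259  49  41 789] [212.7795 279.9544] med [0.5181 0.322  0.061 ] min [0.4923 0.276  0.0541] max [0.5616 0.346  0.0658]
   rect ((528.0533447265625, 310.92724609375), (65.03971099853516, 64.02265930175781), 8.557008743286133)
top cam [0.3792 0.1178 0.9061]
orange [186 211   3   2   3] [187.     211.3333] med [0.5231 0.306  0.0892] min [0.5229 0.3055 0.0768] max [0.5235 0.3075 0.0893]
blue [ 257  196   49   56 1844] [281.8834 224.936 ] med [0.5178 0.1119 0.0899] min [0.4672 0.0679 0.0844] max [0.5763 0.1622 0.0945]
   rect ((522.2155151367188, 115.13359069824219), (106.40111541748047, 90.54454803466797), 2.9277424812316895)
green [385 243   3   8  11] [386.2727 246.0909] med [ 0.5024 -0.0958  0.0903] min [ 0.4941 -0.0977  0.0882] max [ 0.5084 -0.0935  0.0917]
   rect ((501.50433349609375, -95.40583038330078), (3.9078409671783447, 14.224740982055664), 78.01460266113281)
wood [173 196  33  30 625] [189.5616 211.1792] med [0.526  0.3039 0.0599] min [0.4959 0.2727 0.0545] max [0.5642 0.3446 0.0652]
   rect ((530.53857421875, 308.5633544921875), (62.769779205322266, 65.25806427001953), 8.056282997131348)
```

View pics/topc.png

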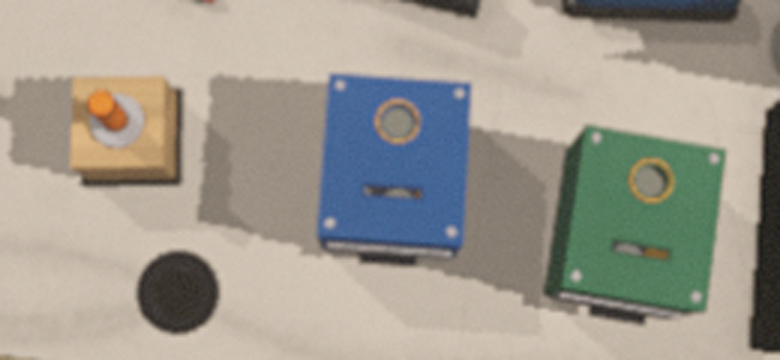

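View pics/scec.png

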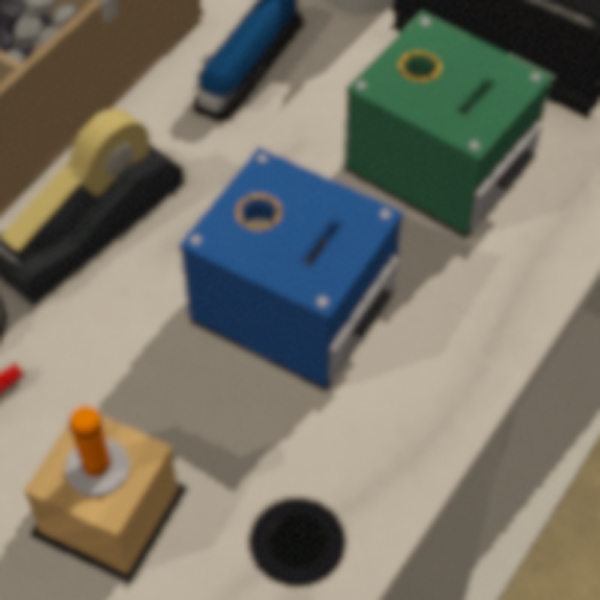

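The crops show the pin upright. Scaled back to the full top image: handle top about (184,205), collar about (189,210), blue ring centre about (282.5,210). In the scene image: handle top about (208,258), collar about (212,275), blue ring about (266,190). Now I refine the two-camera positions.

```bash
python3 - <<'E'
from h import *
np.set_printoptions(precision=4,suppress=True)
pts={"top":{"ring":(282.7,210.3,.09),"handletop":(183.8,204.8,.121),"collar":(189,210.3,.064)},
"scene":{"ring":(266.2,190.3,.09),"handletop":(208.3,259,.121),"collar":(212.3,275,.064)}}
for n,d in pts.items():
    f=load(f"pics/{n}0.pkl")
    P,_=cloud(f)
    hsv=cv2.cvtColor(f["img"],cv2.COLOR_RGB2HSV);h,s,v=[hsv[...,i] for i in range(3)]
    # ring mask: brass
    for k,(u,w,z) in d.items():
        print(n,k,onplane(f,[(u,w)],z)[0])
    u,w,_=map(int,d["ring"][:2]+(0,))
    m=np.zeros(h.shape,bool);m[w-9:w+10,u-10:u+11]=1
    m&=~((h>100)&(h<125)&(s>110))
    k,l,st,c=cv2.connectedComponentsWithStats(m.astype(np.uint8));i=1+np.argmax(st[1:,4])
    x,y,ww,hh,a=st[i];print("ring bbox",st[i],"ctr",c[i],onplane(f,[c[i]],.09)[0])
    u,w=map(int,d["handletop"][:2])
    m=np.zeros(h.shape,bool);m[w-14:w+24,u-14:u+24]=1
    m&=(((h<12)|(h>176))&(s>195))
    ys,xs=np.nonzero(m);q=P[m];print("orange n",len(q),q[np.argsort(q[:,2])][::6])
    # collar: grey on stand
    u,w=map(int,d["collar"][:2])
    m=np.zeros(h.shape,bool);m[w-11:w+12,u-11:u+12]=1
    m&=(s<70)&(abs(P[...,2]-.064)<.012)
    q=onplane(f,np.argwhere(m)[:,::-1],.064);print("collar",len(q),cv2.minEnclosingCircle((q[:,:2]*1000).astype(np.float32)))
E
```

```text
top ring [0.5483 0.1157 0.09  ]
top handletop [0.5288 0.3064 0.121 ]
top collar [0.5296 0.3074 0.064 ]
ring bbox [274 202  17  17 226] ctr [282.1549 210.0221] [0.5487 0.1168 0.09  ]
orange n 0 []
collar 162 ((530.523681640625, 308.2395935058594), 19.07282066345215)
scene ring [0.5466 0.1173 0.09  ]
scene handletop [0.5276 0.3101 0.121 ]
scene collar [0.5283 0.3103 0.064 ]
ring bbox [258 183  17  15 159] ctr [265.7925 190.2327] [0.5473 0.1176 0.09  ]
orange n 0 []
collar 194 ((528.5875854492188, 310.6711120605469), 18.682416915893555)
```

```bash
python3 - <<'E'
from h import *
G=np.zeros((28,40))-9
for n in("scene","top"):
    f=load(f"pics/{n}0.pkl");P,_=cloud(f);P=P[f["range_z"]>0]
    i=((P[:,0]+.1)/.035).astype(int);j=((.9-P[:,1])/.035).astype(int)
    ok=(i>=0)&(i<28)&(j>=0)&(j<40)&(P[:,0]>-.1)&(P[:,1]<.9);np.maximum.at(G,(i[ok],j[ok]),P[ok,2])
print("max z cm; cols y from .9 down by .035; rows x")
print("      "+" ".join(f"{int(round((.9-.035*(j+.5))*100)):3d}" for j in range(40)))
for i in range(27,-1,-1): print(f"{-.1+.035*(i+.5):.2f}  "+" ".join("  ." if g<-5 else f"{int(round(g*100)):3d}" for g in G[i]))
E
```

```text
max z cm; cols y from .9 down by .035; rows x
       88  85  81  78  74  71  67  64  60  57  53  50  46  43  39  36  32  29  25  22  18  15  11   8   4   1  -3  -6 -10 -13 -17 -20 -24 -27 -31 -34 -38 -41 -45 -48
0.86    0   4   4   9   9   9   1   0   0   1   2  11   9   8  11   8   9  11   9  11  10   8  10   9   8  11   8  11  11   0   0   1   1   1   2   2   1   0   0   0
0.83    0   0   0   9   9   1   0   0   0   0   0  11  11   9  11   8   8  11  10  11  10   8  11   9   9  11   8  11  11   0   0   1   3   3   2   2   1   0   1  11
0.79    .   0   0   0   0   0   0   0   0   0   0  11   9   9  11   8   9  11   9  11  10   9  11   8  10  11   8  11  11   1   1   0   3   3   2   2   1   1   0   6
0.76    .   0   0   0   0   8   8   8   9   9  14  16  11  12  13  11  11  11  11  11  11  11  11  11  12  13  11  15  13   1   0   0   1   1   1   7   7   7   2   2
0.72    .   .   .   .  14  21  21  21  21  21  21  25  25  25  25  25  25  25  25  26  26  25  25  25  25  25  25  25  24   1   1  15   0   0   0   7   7   7   7   2
0.69    .   .   .   .   .  21  21  21  21  21  21   0   0 
[... 3062 characters left out ...]
1 -91 -91 -91 -91 -91 -91 -91 -91
0.02  -91 -91 -91 -91 -91 -91 -91 -91 -91 -91 -91 -91 -91 -91 -91 -91 -91 -91 -91 -91 -81   0   2  18  17   .   .   .   .   . -84 -91 -91 -91 -91 -91 -91 -91 -91 -91
-0.01  -91 -91 -91 -91 -91 -91 -91 -91 -91 -91 -91 -91 -91 -91 -91 -91 -91 -91 -91 -91 -81   0   5  12   .   .   .   .   .   .   . -92 -91 -91 -91 -91 -91 -91 -91 -91
-0.05  -91 -91 -91 -91 -91 -91 -91 -91 -91 -91 -91 -91 -91 -91 -91 -91 -91 -91 -91 -91 -82   1   2   6   .   .   .   .   .   .   .   . -92 -91 -91 -91 -91 -91 -91 -91
-0.08  -91 -91 -91 -91 -91 -91 -91 -91 -91 -91 -91 -91 -91 -91 -91 -91 -91 -91 -91 -91 -91   0   1   .   .   .   .   .   .   .   .   .   . -92 -91 -92 -91 -91 -91 -91
```

The tablet stand (x 0.40–0.63, y 0.42–0.65, up to 0.35 m high) lies on the direct route. I'll go around its front, then approach with the jaws along world x (yaw −90°).

```bash
cat > go.py <<'E'
import sys,numpy as np
from scipy.spatial.transform import Rotation as R
from station import arm
# usage: go.py x y z yaw_deg -> shares
x,y,z,yaw=map(float,sys.argv[1:5])
s=arm.get_state();A=R.from_euler('xyz',s["ee_rot"]);B=R.from_euler('xyz',[np.pi,0,np.radians(yaw)])
d=A.inv().apply(np.array([x,y,z])-s["eef_pos"]);r=(A.inv()*B).as_rotvec()
np.set_printoptions(precision=4,suppress=True)
print("t",round(s["t"],2),"pos",s["eef_pos"],"rpy",s["ee_rot"],"w",round(s["width"],4),"F",s["force"])
print("shift shares",d/.3,"|mm|",np.linalg.norm(d)*1e3,"turn shares",r/np.radians(60))
E
python3 go.py .25 .36 .226 -90
```

```text
t 0.1 pos [0.1707 0.6526 0.2257] rpy [ 3.1401 -0.0001 -0.2559] w 0.0875 F [ 0.2082  0.9707 -1.1475]
shift shares [0.5026 0.8768 0.0004] |mm| 303.1824144410566 turn shares [ 0.0011 -0.001   1.2557]
```

```bash
python3 -m inch '0 0.04 0.07 0 0 0 0.06; 0 0.10 0.175 0 0 0 0.18; 0 0.17 0.30 0 0 0 0.32; 0 0.25 0.43 0 0 0 0.46; 0 0.32 0.56 0 0 0 0.60; 0 0.39 0.69 0 0 0 0.74; 0 0.45 0.80 0 0 0 0.88; 0 0.49 0.86 0 0 0 0.96; 0 0.50 0.88 0 0 0 1; 0 0.50 0.88 0 0 0 1'; python3 go.py .40 .29 .226 -90;  python3 go.py .529 .3085 .226 -90
```

```text
t: 1.1
eef_pos: [0.2493, 0.3586, 0.2268]
ee_rot: [-3.142, 0.001, -1.305]
force: [0.0, 0.3, 1.7]
width: 0.0874
t 1.1 pos [0.2493 0.3586 0.2268] rpy [-3.1415  0.0006 -1.3046] w 0.0874 F [0.0415 0.3391 1.7389]
shift shares [ 0.3526 -0.4246  0.0023] |mm| 165.5798896554883 turn shares [0.     0.0006 0.2542]
t 1.1 pos [0.2493 0.3586 0.2268] rpy [-3.1415  0.0006 -1.3046] w 0.0874 F [0.0415 0.3391 1.7389]
shift shares [ 0.4063 -0.8557  0.0023] |mm| 284.16385356736725 turn shares [0.     0.0006 0.2542]
```

```bash
python3 -m inch '0 0.06 -0.07 0 0 0 0.03; 0 0.15 -0.18 0 0 0 0.10; 0 0.25 -0.30 0 0 0 0.18; 0 0.33 -0.42 0 0 0 0.25; 0 0.37 -0.55 0 0 0 0.254; 0 0.39 -0.68 0 0 0 0.254; 0 0.40 -0.78 0 0 0 0.254; 0 0.406 -0.84 0 0 0 0.254; 0 0.406 -0.856 0 0 0 0.254; 0 0.406 -0.856 0 0 0 0.254; 0 0.406 -0.856 0 0 0 0.254'; python3 go.py .529 .3088 .077 -90; python3 - <<'E'
from station import arm
import cv2,pickle
for n in("scene","top"):
    f=arm.grab_frame(n); pickle.dump(f,open(f"pics/{n}1.pkl","wb"))
    cv2.imwrite(f"pics/{n}1.png",f["img"][:,:,::-1])
E
```

```text
t: 2.2
eef_pos: [0.5282, 0.3103, 0.2262]
ee_rot: [3.141, -0.0, -1.568]
force: [0.2, -0.1, 0.0]
width: 0.0878
t 2.2 pos [0.5282 0.3103 0.2262] rpy [ 3.141  -0.0004 -1.568 ] w 0.0878 F [ 0.2381 -0.055   0.041 ]
shift shares [ 0.0048 -0.0028  0.4975] |mm| 149.25461261354698 turn shares [ 0.0006 -0.0004  0.0026]
```

View pics/scene1.png

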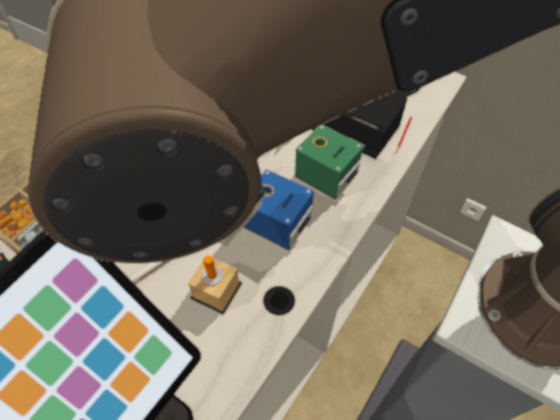

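View pics/top1.png

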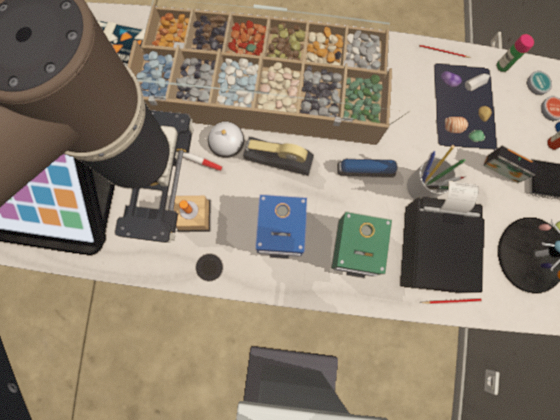

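```bash
python3 - <<'E'
from h import *
G=np.zeros((28,26))-9
for n in("scene","top"):
    f=load(f"pics/{n}1.pkl");P,_=cloud(f);f0=load(f"pics/{n}0.pkl")
    ok=(f["range_z"]>0)&(abs(f["range_z"]-f0["range_z"])>.02)&(P[...,2]>.1)
    P=P[ok]
    i=((P[:,0]+.1)/.035).astype(int);j=((.7-P[:,1])/.035).astype(int)
    ok=(i>=0)&(i<28)&(j>=0)&(j<26)&(P[:,1]<.7);np.maximum.at(G,(i[ok],j[ok]),P[ok,2])
print("      "+" ".join(f"{int(round((.7-.035*(j+.5))*100)):3d}" for j in range(26)))
for i in range(27,-1,-1): print(f"{-.1+.035*(i+.5):.2f}  "+" ".join("  ." if g<-5 else f"{int(round(g*100)):3d}" for g in G[i]))
E
```

```text
68  65  61  58  54  51  47  44  40  37  33  30  26  23  19  16  12   9   5   2  -2  -5  -9 -12 -16 -19
0.86    .   .   .   .   .   .  11   .   .   .   .  10   .   .  10   .   .   .   .   .   .   .   .   .   .   .
0.83    .   .   .   .   .   .   .   .   .   .   .   .   .   .   .   .   .   .   .   .   .   .   .   .   .   .
0.79    .   .   .   .   .   .   .   .   .   .   .   .   .   .   .   .   .   .   .   .   .   .   .   .   .   .
0.76    .   .   .   .   .   .   .   .   .  10   .   .   .   .  10   .   .  11  10   .   .   .   .   .   .   .
0.72    .   .   .   .   .   .   .   .   .  25   .   .   .   .   .  25   .   .   .   .   .   .   .   .   .   .
0.69    .   .   .   .   .   .   .   .   .   .   .   .   .   .   .   .   .   .   .   .   .   .   .   .   .   .
0.65    .   .   .   .   .   .   .   .   .   .   .   .   .   .   .   .   .   .   .   .   .   .   .   .  12   .
0.62    .   .   .   .   .   .   .   .   .   .  34  34  34   .   .   .   .   .   .   .   .   .   .   .   .   .
0.58    .   .   .   .  34  34  34   .   .   .   .  56  56   .   .   .   .   .   .   .   .   .   .   .   .  11
0.55   
[... 1385 characters left out ...]
.   .   .   .  23   .   .   .   .   .
0.09    .   .   .   .   .   .   .   .   .   .   .   .   .   .   .   .   .   .   .  23  24  25   .   .   .   .
0.06    .   .   .   .   .   .   .   .   .   .   .   .   .   .   .   .   .   .  21  22  15   .   .   .   .   .
0.02    .   .   .   .   .   .   .   .   .   .   .   .   .   .   .   .   .   .  17   .   .   .   .   .   .   .
-0.01    .   .   .   .   .   .   .   .   .   .   .   .   .   .   .   .   .   .   .   .   .   .   .   .   .   .
-0.05    .   .   .   .   .   .   .   .   .   .   .   .   .   .   .   .   .   .   .   .   .   .   .   .   .   .
-0.08    .   .   .   .   .   .   .   .   .   .   .   .   .   .   .   .   .   .   .   .   .   .   .   .   .   .
```

The views show the gripper above the pin, its long side along world x, and the elbow clear of the tablet. I'll descend and grasp.

```bash
python3 -m inch '0 0.004 -0.003 0.06 0 0 0.003; 0 0.004 -0.003 0.16 0 0 0.003; 0 0.004 -0.003 0.28 0 0 0.003; 0 0.004 -0.003 0.38 0 0 0.003; 0 0.004 -0.003 0.45 0 0 0.003; 0 0.004 -0.003 0.485 0 0 0.003; 0 0.004 -0.003 0.496 0 0 0.003; 0 0.004 -0.003 0.496 0 0 0.003; 0 0.004 -0.003 0.496 0 0 0.003'; python3 go.py .529 .3088 .077 -90
```

```text
t: 3.2
eef_pos: [0.5305, 0.3096, 0.0792]
ee_rot: [-3.14, 0.001, -1.572]
force: [0.6, -0.1, -0.3]
width: 0.0872
t 3.2 pos [0.5305 0.3096 0.0792] rpy [-3.14    0.0014 -1.5717] w 0.0872 F [ 0.5963 -0.1198 -0.2505]
shift shares [0.0027 0.0049 0.0072] |mm| 2.7344424721693295 turn shares [-0.0015  0.0013 -0.0009]
```

```bash
python3 -m inch '0.3 0 0.003 0.006 0 0 0; 0.6 0 0.003 0.006 0 0 0; 1 0 0.003 0.006 0 0 0; 1 0 0.003 0.006 0 0 0; 1 0 0.003 0.006 0 0 0; 1 0 0.003 0.006 0 0 0; 1 0 0.003 0.006 0 0 0; 1 0 0.003 0.006 0 0 0' 25; python3 go.py .529 .3088 .077 -90
```

```text
t: 4.0
eef_pos: [0.529, 0.3089, 0.0759]
ee_rot: [3.142, -0.0, -1.572]
force: [0.0, -0.2, -1.0]
width: 0.0294
t 4.0 pos [0.529  0.3089 0.0759] rpy [ 3.1416 -0.0001 -1.5721] w 0.0294 F [ 0.0188 -0.2123 -1.0189]
shift shares [ 0.0004  0.0001 -0.0036] |mm| 1.0818667696777524 turn shares [ 0.     -0.0001 -0.0013]
```

```bash
python3 -m inch '1 0 0 0 0 0 0; 1 0 0 0 0 0 0; 1 0 0 0 0 0 0; 1 0 0 0 0 0 0' 25; python3 go.py .529 .3088 .17 -90
```

```text
t: 4.4
eef_pos: [0.529, 0.309, 0.0759]
ee_rot: [-3.142, 0.0, -1.572]
force: [0.3, -0.1, -0.3]
width: 0.0177
t 4.4 pos [0.529  0.309  0.0759] rpy [-3.1416  0.     -1.5721] w 0.0177 F [ 0.2693 -0.1273 -0.2804]
shift shares [ 0.0006  0.     -0.3135] |mm| 94.0525376483376 turn shares [-0.      0.     -0.0013]
```

The width settled at 17.7 mm, matching the 18 mm handle. Lift by 120 mm.

```bash
python3 -m inch '1 0 0 -0.03 0 0 0; 1 0 0 -0.08 0 0 0; 1 0 0 -0.16 0 0 0; 1 0 0 -0.26 0 0 0; 1 0 0 -0.34 0 0 0; 1 0 0 -0.38 0 0 0; 1 0 0 -0.40 0 0 0; 1 0 0 -0.40 0 0 0; 1 0 0 -0.40 0 0 0'; python3 go.py .547 .117 .196 -90;python3 - <<'E'
from station import arm
import cv2,pickle
for n in("scene","top"):
    f=arm.grab_frame(n); pickle.dump(f,open(f"pics/{n}2.pkl","wb"))
    cv2.imwrite(f"pics/{n}2.png",f["img"][:,:,::-1])
a=cv2.imread("pics/scene2.png")[170:350,100:320];b=cv2.imread("pics/top2.png")[150:290,100:320]
cv2.imwrite("pics/c2s.png",cv2.resize(a,None,fx=3,fy=3,interpolation=2));cv2.imwrite("pics/c2t.png",cv2.resize(b,None,fx=3,fy=3,interpolation=2))
E
```

```text
t: 5.3
eef_pos: [0.5285, 0.3086, 0.1948]
ee_rot: [3.14, -0.001, -1.572]
force: [0.7, -0.1, -1.4]
width: 0.0175
t 5.3 pos [0.5285 0.3086 0.1948] rpy [ 3.1401 -0.001  -1.5723] w 0.0175 F [ 0.7268 -0.1336 -1.3986]
shift shares [ 0.6385 -0.0628 -0.0036] |mm| 192.46480385622084 turn shares [ 0.0014 -0.001  -0.0015]
```

View pics/c2s.png

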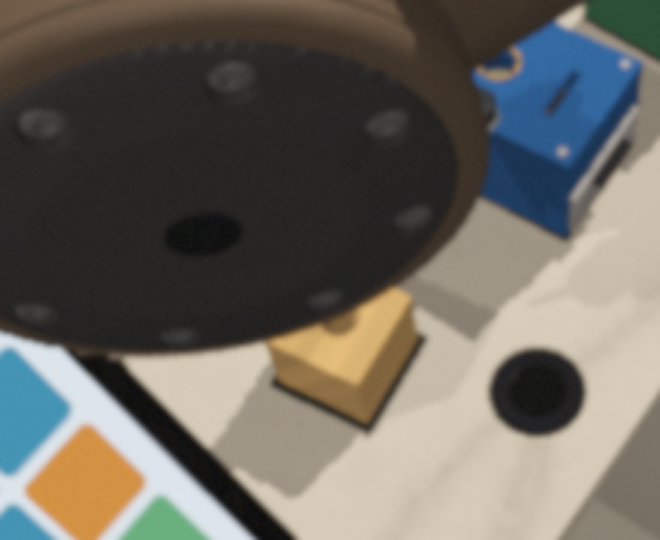

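View pics/c2t.png

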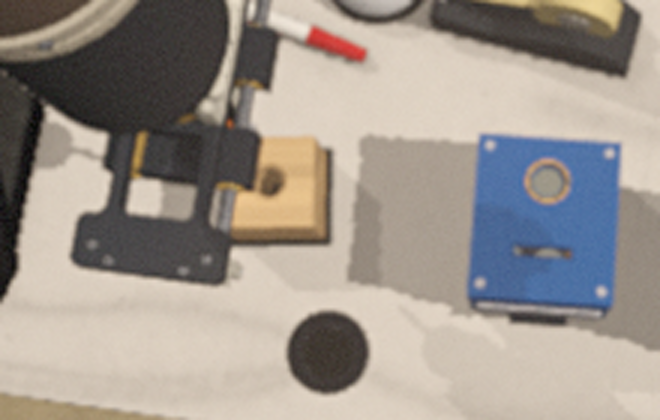

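The pin is out of the stand, and the empty stand hole shows at top (190,210). Moving over the blue box hole.

```bash
python3 -m inch '1 0.04 -0.004 -0.004 0 0 0; 1 0.11 -0.01 -0.004 0 0 0; 1 0.20 -0.02 -0.004 0 0 0; 1 0.30 -0.03 -0.004 0 0 0; 1 0.40 -0.04 -0.004 0 0 0; 1 0.49 -0.05 -0.004 0 0 0; 1 0.57 -0.058 -0.004 0 0 0; 1 0.62 -0.063 -0.004 0 0 0; 1 0.638 -0.063 -0.004 0 0 0; 1 0.638 -0.063 -0.004 0 0 0; 1 0.638 -0.063 -0.004 0 0 0'; python3 go.py .547 .117 .196 -90;python3 - <<'E'
from station import arm
import cv2,pickle
for n in("scene","top"):
    f=arm.grab_frame(n); pickle.dump(f,open(f"pics/{n}3.pkl","wb"))
    cv2.imwrite(f"pics/{n}3.png",f["img"][:,:,::-1])
E
```

```text
t: 6.5
eef_pos: [0.5477, 0.1177, 0.1972]
ee_rot: [-3.141, 0.0, -1.572]
force: [0.4, 0.8, -0.3]
width: 0.0175
t 6.5 pos [0.5477 0.1177 0.1972] rpy [-3.1415  0.0001 -1.5722] w 0.0175 F [ 0.3603  0.8249 -0.3119]
shift shares [0.0025 0.0023 0.0039] |mm| 1.53351723132293 turn shares [-0.0001  0.0001 -0.0013]
```

View pics/scene3.png

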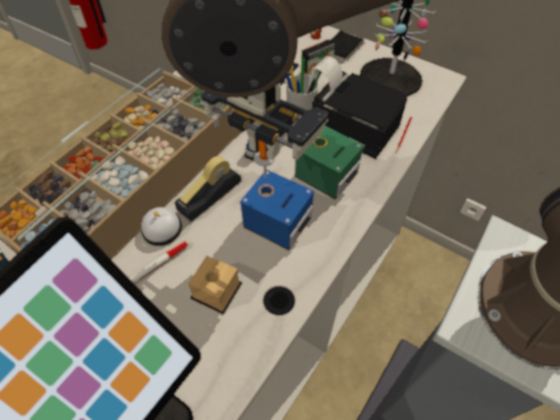

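View pics/top3.png

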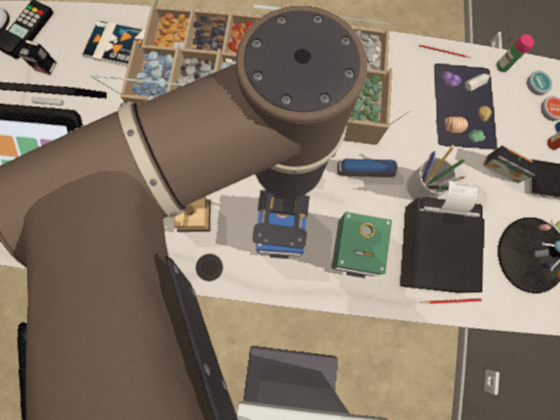

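```bash
python3 - <<'E'
import cv2;from h import *
a=cv2.imread("pics/scene3.png")
cv2.imwrite("pics/c3.png",cv2.resize(a[110:230,210:350],None,fx=5,fy=5,interpolation=2))
cv2.imwrite("pics/c3s.png",cv2.resize(a[245:315,180:250],None,fx=8,fy=8,interpolation=2))
E
```

```text
(no output)
```

View pics/c3.png

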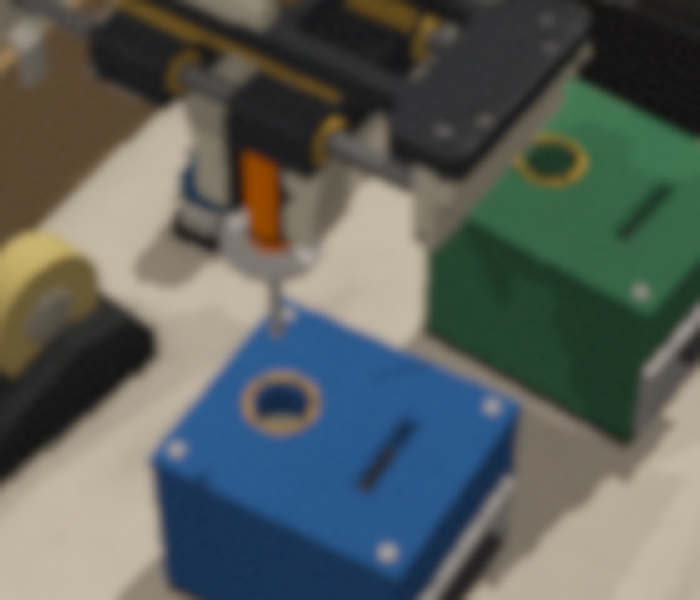

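View pics/c3s.png

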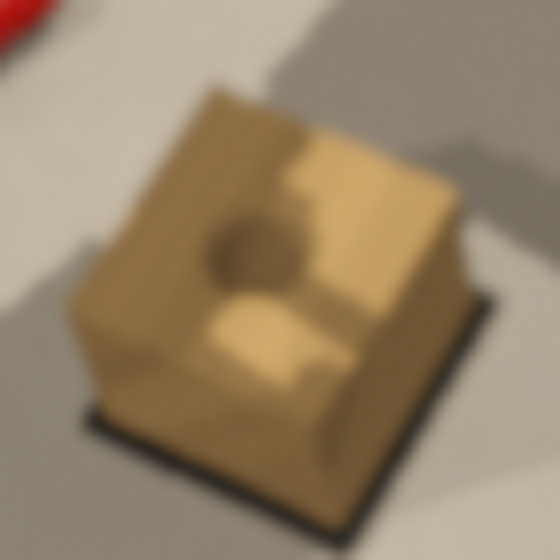

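```bash
python3 - <<'E'
from h import *
f=load("pics/scene3.pkl")
print("tip",onplane(f,[(265.4,177)],.1312),"ring",onplane(f,[(266.2,190.5)],.09),"collar",onplane(f,[(263.3,159.5)],.185),"stand hole",onplane(f,[(212.2,276.5)],.06))
print("hole top cam", onplane(load("pics/top2.pkl"),[(190,210.5)],.06))
E
```

```text
tip [[0.54613845 0.11862869 0.1312    ]] ring [[0.54628181 0.11773214 0.09      ]] collar [[0.54477131 0.12437423 0.185     ]] stand hole [[0.52828796 0.31138641 0.06      ]]
hole top cam [[0.53012066 0.30617213 0.06      ]]
```

Through the same camera, the tip lies over the ring centre to within about 1 mm. I'll lower in stages.

```bash
python3 -m inch '1 0.002 0.002 0.02 0 0 0; 1 0.002 0.002 0.06 0 0 0; 1 0.002 0.002 0.10 0 0 0; 1 0.002 0.002 0.14 0 0 0; 1 0.002 0.002 0.17 0 0 0; 1 0.002 0.002 0.18 0 0 0; 1 0.002 0.002 0.18 0 0 0; 1 0.002 0.002 0.18 0 0 0'; python3 go.py .547 .117 .112 -90;python3 - <<'E'
from station import arm
import cv2
f=arm.grab_frame("scene")
cv2.imwrite("pics/c4.png",cv2.resize(f["img"][110:230,210:350,::-1],None,fx=5,fy=5,interpolation=2))
E
```

```text
t: 7.4
eef_pos: [0.5473, 0.117, 0.1434]
ee_rot: [-3.141, 0.0, -1.572]
force: [-0.2, 0.4, -0.4]
width: 0.0171
t 7.4 pos [0.5473 0.117  0.1434] rpy [-3.1411  0.     -1.572 ] w 0.0171 F [-0.2448  0.448  -0.3671]
shift shares [-0.      0.0012  0.1048] |mm| 31.443943965935542 turn shares [-0.0004  0.     -0.0012]
```

View pics/c4.png

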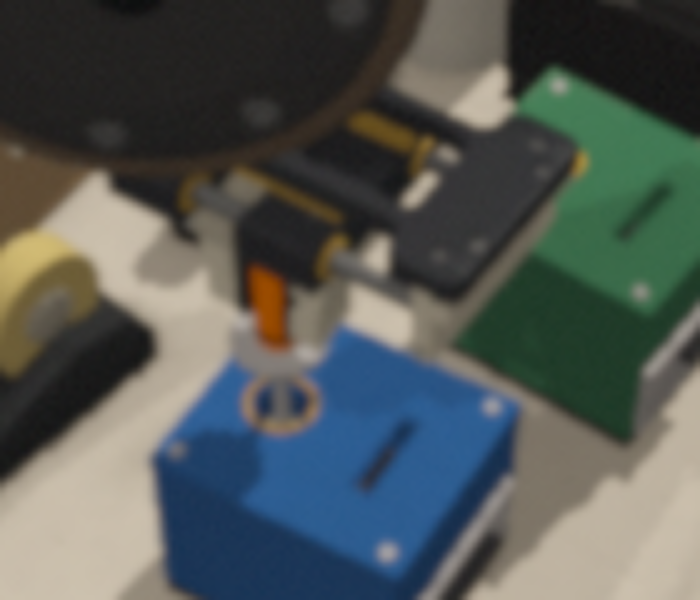

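The rod is inside the ring (crop 282,400), well centred, with no contact force. Now I press to a tip depth of about 45 mm.

```bash
python3 -m inch '1 0 0.001 0.02 0 0 0; 1 0 0.001 0.05 0 0 0; 1 0 0.001 0.075 0 0 0; 1 0 0.001 0.095 0 0 0; 1 0 0.001 0.103 0 0 0; 1 0 0.001 0.103 0 0 0; 1 0 0.001 0.103 0 0 0; 1 0 0.001 0.103 0 0 0; 1 0 0.001 0.103 0 0 0; 1 0 0.001 0.103 0 0 0'; python3 go.py .547 .117 .112 -90;python3 - <<'E'
from station import arm
import cv2
f=arm.grab_frame("scene")
cv2.imwrite("pics/c5.png",cv2.resize(f["img"][110:270,210:350,::-1],None,fx=3.7,fy=3.7,interpolation=2))
f=arm.grab_frame("top")
cv2.imwrite("pics/c5t.png",f["img"][:,:,::-1])
E
```

```text
t: 8.45
eef_pos: [0.5467, 0.1169, 0.1124]
ee_rot: [-3.141, 0.0, -1.572]
force: [-1.0, 0.3, 2.5]
width: 0.0179
t 8.45 pos [0.5467 0.1169 0.1124] rpy [-3.1415  0.0001 -1.5721] w 0.0179 F [-1.0308  0.3341  2.5443]
shift shares [-0.0002 -0.0009  0.0014] |mm| 0.5085824533716368 turn shares [-0.0001  0.0001 -0.0013]
```

View pics/c5.png

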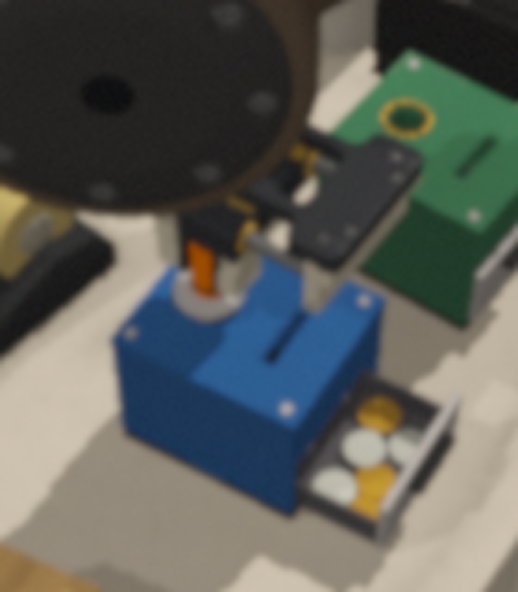

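The blue tray is out with the rod in the hole, and the green one is shut. Pull the pin straight up.

```bash
python3 -m inch '1 0 0 -0.03 0 0 0; 1 0 0 -0.08 0 0 0; 1 0 0 -0.14 0 0 0; 1 0 0 -0.20 0 0 0; 1 0 0 -0.25 0 0 0; 1 0 0 -0.275 0 0 0; 1 0 0 -0.285 0 0 0; 1 0 0 -0.285 0 0 0; 1 0 0 -0.285 0 0 0'; python3 go.py .529 .309 .197 -90;python3 - <<'E'
from station import arm
import cv2,pickle
f=arm.grab_frame("scene");pickle.dump(f,open("pics/scene6.pkl","wb"))
cv2.imwrite("pics/c6.png",cv2.resize(f["img"][110:230,210:350,::-1],None,fx=5,fy=5,interpolation=2))
E
```

```text
t: 9.45
eef_pos: [0.5463, 0.1167, 0.197]
ee_rot: [3.14, -0.0, -1.572]
force: [0.4, 0.1, -1.4]
width: 0.0172
t 9.45 pos [0.5463 0.1167 0.197 ] rpy [ 3.1404 -0.0005 -1.5723] w 0.0172 F [ 0.3878  0.1192 -1.4024]
shift shares [-0.6408  0.0586 -0.0003] |mm| 193.03976074631214 turn shares [ 0.0012 -0.0004 -0.0014]
```

View pics/c6.png

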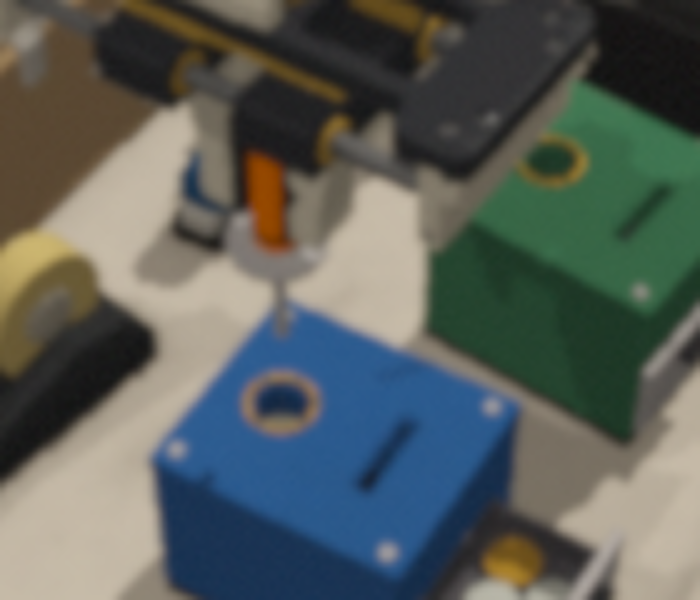

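The pin sits in the fingers as before (tip at crop 282,335). Moving back over the stand.

```bash
python3 -m inch '1 -0.04 0.004 0 0 0 0; 1 -0.11 0.01 0 0 0 0; 1 -0.20 0.02 0 0 0 0; 1 -0.30 0.03 0 0 0 0; 1 -0.40 0.04 0 0 0 0; 1 -0.49 0.05 0 0 0 0; 1 -0.57 0.055 0 0 0 0; 1 -0.62 0.057 0 0 0 0; 1 -0.642 0.057 0 0 0 0; 1 -0.642 0.057 0 0 0 0; 1 -0.642 0.057 0 0 0 0; 1 -0.642 0.057 0 0 0 0'; python3 go.py .5293 .3095 .077 -90
```

```text
t: 10.7
eef_pos: [0.53, 0.3086, 0.1978]
ee_rot: [3.142, -0.0, -1.573]
force: [-0.5, -0.0, -0.9]
width: 0.0174
t 10.7 pos [0.53   0.3086 0.1978] rpy [ 3.1415 -0.0001 -1.573 ] w 0.0174 F [-0.5166 -0.026  -0.8955]
shift shares [-0.003   0.0023  0.4028] |mm| 120.8364953744933 turn shares [ 0.0001 -0.0001 -0.0021]
```

```bash
python3 -m inch '1 -0.003 0.002 0.03 0 0 0; 1 -0.003 0.002 0.08 0 0 0; 1 -0.003 0.002 0.14 0 0 0; 1 -0.003 0.002 0.20 0 0 0; 1 -0.003 0.002 0.25 0 0 0; 1 -0.003 0.002 0.29 0 0 0; 1 -0.003 0.002 0.32 0 0 0; 1 -0.003 0.002 0.33 0 0 0; 1 -0.003 0.002 0.33 0 0 0'; python3 go.py .5293 .3095 .077 -90;python3 - <<'E'
from station import arm
import cv2
f=arm.grab_frame("top")
cv2.imwrite("pics/c7.png",cv2.resize(f["img"][150:290,100:320,::-1],None,fx=3,fy=3,interpolation=2))
E
```

```text
t: 11.6
eef_pos: [0.5293, 0.3103, 0.0985]
ee_rot: [3.141, -0.0, -1.572]
force: [-0.4, 0.2, -0.6]
width: 0.0177
t 11.6 pos [0.5293 0.3103 0.0985] rpy [ 3.1414 -0.0004 -1.5722] w 0.0177 F [-0.3786  0.1856 -0.6165]
shift shares [0.0027 0.     0.0717] |mm| 21.539515809735246 turn shares [ 0.0002 -0.0003 -0.0013]
```

View pics/c7.png

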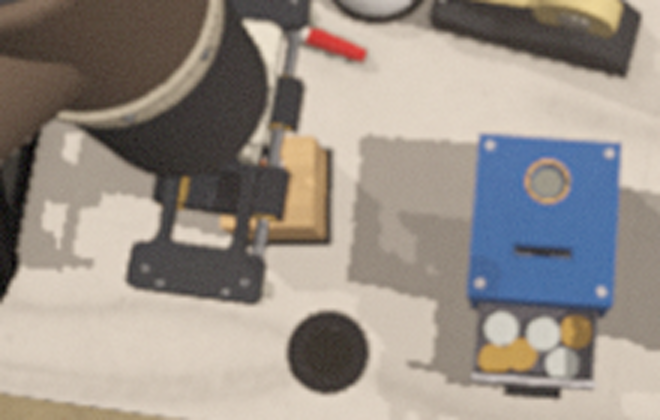

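The rod is 27 mm into the stand with no force, and the blue tray is fully out (crop 535,345). Lower to the seat.

```bash
python3 -m inch '1 0.001 0 0.02 0 0 0; 1 0.001 0 0.045 0 0 0; 1 0.001 0 0.06 0 0 0; 1 0.001 0 0.068 0 0 0; 1 0.001 0 0.072 0 0 0; 1 0.001 0 0.072 0 0 0; 1 0.001 0 0.072 0 0 0'; python3 go.py .5293 .3095 .077 -90
```

```text
t: 12.35
eef_pos: [0.5294, 0.3102, 0.0773]
ee_rot: [-3.141, 0.0, -1.572]
force: [0.3, -0.6, -0.4]
width: 0.0175
t 12.35 pos [0.5294 0.3102 0.0773] rpy [-3.1414  0.0001 -1.572 ] w 0.0175 F [ 0.2519 -0.6434 -0.433 ]
shift shares [0.0025 0.0003 0.001 ] |mm| 0.8178629780224514 turn shares [-0.0002  0.0001 -0.0012]
```

Collar about 1 mm above the stand. Release and let it drop in.

```bash
python3 -m inch '1 0 0 0.004 0 0 0; 0.7 0 0 0.004 0 0 0; 0.5 0 0 0.004 0 0 0; 0.2 0 0 0.004 0 0 0; 0 0 0 0.004 0 0 0; 0 0 0 0.004 0 0 0; 0 0 0 0.004 0 0 0; 0 0 0 0.004 0 0 0; 0 0 0 0.004 0 0 0; 0 0 0 0.004 0 0 0'; python3 go.py .5293 .3095 .20 -90
```

```text
t: 13.35
eef_pos: [0.5293, 0.3102, 0.076]
ee_rot: [3.142, -0.0, -1.572]
force: [-0.4, 1.4, -0.0]
width: 0.0837
t 13.35 pos [0.5293 0.3102 0.076 ] rpy [ 3.1416 -0.     -1.5721] w 0.0837 F [-0.3612  1.4446 -0.0318]
shift shares [ 0.0022  0.     -0.4135] |mm| 124.0476603918691 turn shares [ 0.     -0.     -0.0013]
```

```bash
python3 -m inch '0 0 0 -0.02 0 0 0; 0 0 0 -0.06 0 0 0; 0 0 0 -0.12 0 0 0; 0 0 0 -0.22 0 0 0; 0 0 0 -0.32 0 0 0; 0 0 0 -0.42 0 0 0; 0 0 0 -0.48 0 0 0; 0 0 0 -0.50 0 0 0; 0 0 0 -0.50 0 0 0' && python3 -m inch '0 0.04 0.02 0 0 0 0; 0 0.12 0.05 0 0 0 0; 0 0.24 0.10 0 0 0 0; 0 0.38 0.16 0 0 0 0; 0 0.52 0.22 0 0 0 0; 0 0.64 0.27 0 0 0 0; 0 0.72 0.29 0 0 0 0; 0 0.75 0.30 0 0 0 0; 0 0.75 0.30 0 0 0 0; 0 0.75 0.30 0 0 0 0; 0 0.75 0.30 0 0 0 0'; python3 - <<'E'
from station import arm
import cv2,pickle
for n in("scene","top"):
    f=arm.grab_frame(n); pickle.dump(f,open(f"pics/{n}9.pkl","wb"))
    cv2.imwrite(f"pics/{n}9.png",f["img"][:,:,::-1])
a=cv2.imread("pics/scene9.png");cv2.imwrite("pics/c9s.png",cv2.resize(a[240:320,170:270],None,fx=6,fy=6,interpolation=2))
E
```

```text
t: 14.25
eef_pos: [0.5295, 0.3104, 0.2273]
ee_rot: [-3.14, 0.002, -1.572]
force: [-0.1, 0.7, -0.4]
width: 0.0878
t: 15.35
eef_pos: [0.4393, 0.086, 0.2255]
ee_rot: [3.141, -0.0, -1.572]
force: [0.4, 0.6, -0.2]
width: 0.0877
```

View pics/scene9.png

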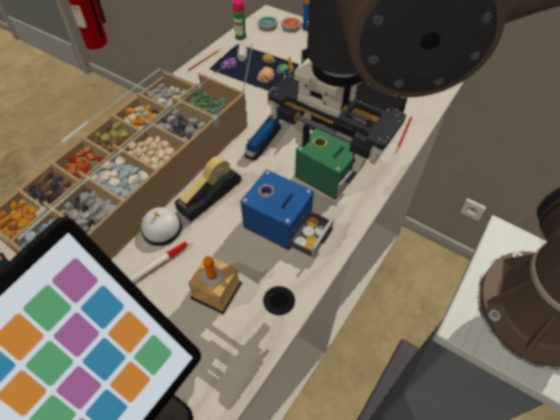

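View pics/top9.png

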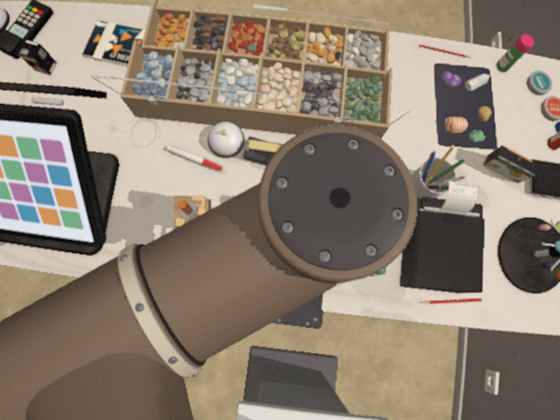

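View pics/c9s.png

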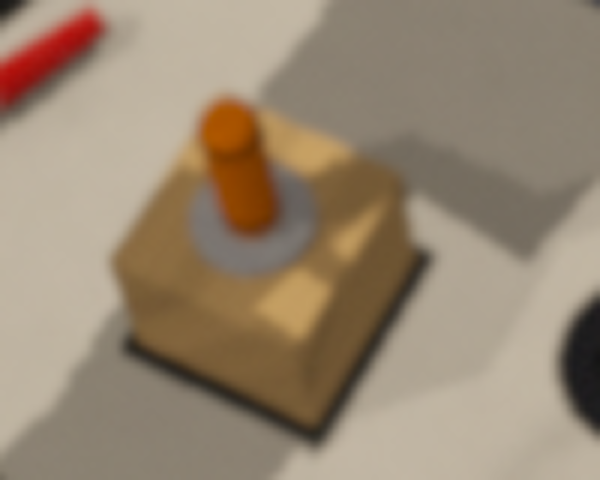

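The pin stands in the stand with its handle top at scene (208,260) and collar at (212,277). The blue tray is out and the gripper is clear of everything. One numeric check before handing in.

```bash
python3 - <<'E'
from h import *
np.set_printoptions(precision=4,suppress=True)
f=load("pics/scene9.pkl");P,_=cloud(f)
print("collar",onplane(f,[(212,276.2)],.064),"top",onplane(f,[(208.3,260)],.121),"hole(scene cam)~.5283,.3114")
print("handle-top depth pts z",np.sort(P[256:263,205:212,2].ravel())[-12:])
print("blue tray front x", P[225:250,315:335][(P[225:250,315:335,2]>.01)][:,0].min(), "tray front before", np.percentile(cloud(load('pics/scene0.pkl'))[0][200:240,285:312][...,0],5))
from station import arm
print(arm.get_state()["t"],arm.get_state()["qd"]); arm.job_done()
E
```

```text
collar [[0.5272 0.3125 0.064 ]] top [[0.5264 0.3115 0.121 ]] hole(scene cam)~.5283,.3114
handle-top depth pts z [0.1224 0.1229 0.1229 0.1229 0.1231 0.1232 0.1232 0.1235 0.1239 0.1239
 0.124  0.1242]
blue tray front x 0.2274925014369977 tray front before 0.45526761288366174
15.45 [-0.0017 -0.003  -0.001   0.001  -0.003   0.0013]
the job is handed in; nothing more can be done
```

The task looks complete, and I handed it in at about 15.5 s of the 54 s allowed; the station reports no verdict.

I took the pin from its stand and pushed it about 45 mm down the blue box's hole, with about 2.5 N on the wrist. The blue tray sprang out. I then put the pin back in its stand, opened the gripper and moved the arm clear.

**Last checks:**
- **Pin:** its collar is about 2 mm from the hole centre, measured with the same camera. The handle top reads z of about 0.123 m, against 0.121 m expected for a seated pin. The handle axis is about 1–2° from vertical.
- **Blue tray:** it is clearly out in the pictures from both cameras. My numeric measurement of how far failed: pixels without depth spoiled it, giving an impossible 0.227 m. So the 35 mm opening rests on the pictures alone.
- **Green box:** it appears shut in the last scene picture, though the gripper partly hides it; nothing touched it.
- **Contact:** the open gripper was at z of about 0.226 m and touching nothing, with the wrist force below 1 N.

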